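# Load a film cartridge and hold the shuttle dial at fast wind

## Task

Load the blue film cartridge on the film reader: take it from the tray and lower it, without dropping it, over the reader's upright spindle until it lies fully down on the platter with its film mouth facing the film inlet, and let go of it. Then turn the reader's shuttle dial clockwise past its first and second detents to the third (fast wind) and keep holding it there against its return spring: finish with the dial still held at the third. Leave the other cartridges and everything else on the desk where they are.

Things in the scene. Friction and masses are not known exactly. Their poses are not given: they have to be found in the camera images.
- blue_cartridge: The film cartridge to load: round blue shell 96 mm across, 24 mm high, 0.12 to 0.23 kg, flat in the tray. Origin: centre of its underside, z up; x points from its axis to the film mouth (within 0.45 rad of the tray's -y at the start). A bore 13 mm across and 22 mm deep opens in the underside at the origin, closed at the top.
- cartridge_fin (a point): Middle of the blue cartridge's carrying fin, on the cartridge's axis, 35 mm above its underside; axes as the cartridge's. The fin is 46 mm long (along x), 12 mm thick (along y) and stands from 24 to 46 mm above the underside. Pinch it across its 12 mm.
- cartridge_mouth (a point): Film mouth of the blue cartridge: the black slot in the end of a nose 30 mm wide, marked by a white dash on top; 58 mm from the axis along the cartridge's x, 12 mm above its underside.
- tray: Black tray fixed on the desk, 350 mm (its x) by 140 mm (its y), floor 4 mm thick, rim 14 mm high; holds three cartridges in a row along its x, 108 mm apart, in any order. Origin: centre of its underside.
- reader: Film reader, fixed, 300 mm deep (x, away from operator) by 400 mm wide (y); dark deck 70 mm above the desk. Origin: centre of underside. Spindle and platter at the left (+y), shuttle dial at the right front (-y) with the take-up reel behind it (deck +35 mm). A scanning head above the middle (y within 35 mm of the centre, x from -10 mm backward) rises to 220 mm above the desk.
- spindle_seat (a point): On the spindle's axis at the platter's top, 76 mm above the desk: the origin of a fully seated cartridge lies here. The platter is a black disc 94 mm across; the spindle a fixed steel post 10 mm across, 20 mm high above the platter, its last 7 mm tapered to 4 mm. Axes as the reader's.
- film_inlet (a point): Where the mouth of the loaded cartridge must be: 58 mm from the spindle's axis towards the reader's -y, at mouth height, 11 mm before two black guide posts (8 by 22 mm, 32 mm high above the deck) that lead the film to the gate. Axes as the reader's.
- shuttle_dial (a joint): Angle of the shuttle dial in rad, clockwise from above: 0 at rest, detents at 0.35, 0.70 and 1.05, end stop at 1.15; at the third from 0.95 up. A spring turns it back to 0 from everywhere (0.11 N m at rest, 0.24 N m at the third); a sprung ball adds up to about 0.07 N m as each detent is passed.
- dial_grip (a point): On the dial's axis, 97 mm above the desk, at half height of its black grip bar: 52 mm long, 13 mm thick, from 85 to 109 mm above the desk, on a silver disc 56 mm across. x points along the bar to the end with the white line and turns with the dial: 0.525 rad left of the reader's x at rest (red mark), 0.525 right of it at the third detent (three white bars). Pinch across 13 mm and turn.
- grey_cartridge: Bystander. Grey cartridge of the same shape in the tray; stays there. Origin: centre of its underside.
- white_cartridge: Bystander. White cartridge of the same shape in the tray; stays there. Origin: centre of its underside.
- clip_tin: Bystander. Flat round tin of film clips, 48 mm across, 22 mm high, left of the tray. Origin: centre of its underside.
- film_carton: Bystander. Cardboard film carton, 100 by 100 by 30 mm, right of the reader. Origin: centre of its underside.
- loupe: Bystander. Black loupe, 42 mm across, 40 mm high, standing left of the tray. Origin: centre of its underside.
- date_stamp: Bystander. Date stamp, foot 48 by 30 mm, 68 mm high with its wooden handle, right of the reader. Origin: centre of its underside.
Mind the look-alikes: they are no part of the job. What is meant by the blue_cartridge is not orange, and is the larger of those in its own colour.

How it is judged:
On the way, in this order (a step that is already met when the one before it is completed fails the run):
1. The blue cartridge is fully down on the spindle with its mouth at the film inlet, and let go (horizontal distance between blue_cartridge and spindle_seat below 0.004 m and z of blue_cartridge in the frame of reader between 0.073 and 0.079 m and angle between blue_cartridge's own z axis and vertical below 0.06 rad and horizontal distance between cartridge_mouth and film_inlet below 0.015 m and contact force between the fingers and blue_cartridge below 0.05 N), for 0.3 s.
2. The shuttle dial is held at the third detent by the fingers (horizontal distance between blue_cartridge and spindle_seat below 0.004 m and z of blue_cartridge in the frame of reader between 0.073 and 0.079 m and angle between blue_cartridge's own z axis and vertical below 0.06 rad and horizontal distance between cartridge_mouth and film_inlet below 0.015 m and value of joint shuttle_dial above 0.95 rad and contact force between the fingers and shuttle_dial above 1 N), for 1 s.
At the end, for the whole second after the job is handed in: The blue cartridge rests on the platter (within 4 mm of the axis and 3 mm of the height, tilt under 0.06 rad, mouth within 15 mm of the inlet), untouched by the fingers, which hold the shuttle dial still at the third detent (above 0.95 rad, over 1 N) (all of step 2 and contact force between the fingers and blue_cartridge below 0.05 N and velocity of joint shuttle_dial between -0.1 and 0.1 rad/s and linear speed of blue_cartridge below 0.02 m/s); the arm keeps its last pose, push and grip.
It fails at once if The blue cartridge is dropped (falls free faster than 0.4 m/s) (contact force between each of the fingers, the arm and blue_cartridge below 0.05 N and linear speed of blue_cartridge above 0.4 m/s).
It fails at once if Another cartridge or something else on the desk is moved by more than 25 mm (distance of any of grey_cartridge, white_cartridge, film_carton, loupe, date_stamp, clip_tin from where it was at the start of the episode above 0.025 m).
It also fails if it takes over 59 s, if anything falls off the work surface, if the arm or the gripper's body presses on something with over 40 N, if the wrist force passes 120 N, or if a joint passes its speed limit or range.

## Robot

A 7-joint arm with a two-finger parallel gripper is mounted at the origin on the work surface. World frame = base frame: x ahead of the robot, y to its left, z up, the work surface at z = 0. Lengths are in m, angles in rad, forces in N, time in s.
With the tool pointing down it reaches from about 0.35 to 0.9 m from the base axis. Payload 8.1 kg.
Tool frame: the origin (TCP) lies midway between the tips of the shut fingers; the grasp point (between the pads) lies 19 mm behind it; z points along the fingers, y is the line along which they close (so a half turn about z gives the same grasp; the last joint's range is limited). The gripper opens to 92 mm and grips with 3 to 60 N. Pads are 19 mm wide; open, the fingers measure 130 mm over their backs; the gripper's body (75 mm by 190 mm) begins 47 mm behind the grasp point.
Start: joints at [1.148, 0.434, 0.025, 1.573, -0.012, 1.134, -0.075], TCP at [0.196, -0.593, 0.199] pointing down, gripper open.
Joint ranges: [-2.62, 2.62], [-0.44, 2.09], [-1.27, 1.32], [0.08, 2.57], [-1.32, 4.46], [0.12, 2], [-2.74, 2.74]. Speed limits (rad/s): [2.22, 2.22, 3.01, 3.01, 3.14, 3.14, 3.14].

## Interface

Orientations are given as a rotation vector (axis times angle).
In Python, from cell import arm gives the robot as it stands.
- The arm moves only by the tool carry_out, never from a script. Its arguments are lists of equal length, an entry for each row: "claw": the finger opening in cm, from 0 to 9.18; "delta_pos": the shift along the tool's x, y, z in cm, a list of three; "angular": the turn, a rotation vector about the tool's x, y, z in rad, a list of three. In form: {"claw": [claw, ...], "delta_pos": [[dx, dy, dz], ...], "angular": [[ax, ay, az], ...]}. A call has 1 to 20 rows; each row shifts and turns the commanded pose from where the row before left it, along the tool's axes as they then stand; what a row does not reach is not made up. A row lasts 1/10 s, in which the tool goes at most 50 mm and 8.59 degrees, less where a joint would pass 70% of its speed; a pose out of reach is approached as far as the arm can. A call with a gripper value outside its range is refused whole. The fingers move at their own pace and stop on an object; "force" is the grip in N (left out, the last holds). Time passes only in rows, so rows that do not move let the fingers close. It gives the time, the measured TCP pose, the force, the opening and the grip force at its end, in the units of the state.
- arm.observe(): the state, without advancing time (a new reading comes with each control period).
- arm.get_image(name): name is "scene" or "side" or "wrist"; returns a dict with "frame" (400x640x3 uint8, red, green, blue), "mtx" (3x3 intrinsics, pixels), "T" (4x4, takes a point from camera to world coordinates). Camera axes: x right, y down, z forward; pixel columns grow to the right and rows downward; lengths in m; the calibration is good to about 2 mm. A picture is of the moment at which its call begins. There is no depth.
- arm.sign_off(): hands the job in; it is judged then, once.
Trained networks look in a picture, given as the dict that the camera call returned (one of the last four; its "shot" number tells which), for a name from the list of things; names that differ only in an ending like _2 or _b are one class to them, and where a whole thing is asked for, a point or a joint stands for the part that bears it (a point fixed in the world has none). Each returns a list of dicts, best first, with "conf" (0 to 1); they miss things now and then, are a little off and sometimes report something else, mostly with a low value. They report only what shows in the picture. A call takes as long as a camera call. They do not tell look-alikes from the thing itself.
- arm.look_for(label, picture): "centre" ([column, row] as shares, 0 to 1, of the picture: columns of its width, rows of its height, amid what is visible of it).
- arm.trace(label, picture): "region" (400x640 bool, what is visible of it) and "centre" ([column, row] as shares, 0 to 1, of the picture: columns of its width, rows of its height, amid what is visible of it).
- arm.place_of(label, picture): "centre" ([column, row] as shares, 0 to 1, of the picture: columns of its width, rows of its height: a listed point, or the origin of a listed thing).
The state is a dict: "clock": time; "joints": joint angles; "dq": joint speeds; "joint_efforts": joint torques, N m; "position": TCP position; "ee_rot": TCP orientation; "force": force on the tool from outside, world axes, zero at the start; "ft_torque": the same for the moment, N m; "width": opening from 0.0 (shut) to 1.0 (fully open); "gripper_force": force on a finger pad.
Only numpy, scipy, OpenCV 4.12 (cv2) and the standard library are available. Lean on these libraries where they do the work, as an engineer would, in place of code of your own. Each camera call takes 0.05 s, during which the arm holds its last target. There are 200 camera calls.

## Working session

There is one attempt and no reset: what is moved stays moved. The work goes in short steps, Python scripts to look and compute and a tool call to move; the robot and the scene stay as the last step left them, time stands still between calls to the robot, and variables do not carry over. Pictures are saved under pics/ and viewed, at most 10 in all, crops included, and the job is handed in when it is done.

Besides the shell and the picture viewer there is one more tool, called after "Request:" as name(argument=value, ...), one argument or row to a line, values as JSON. carry_out: Moves the arm, as the interface text tells. Its arguments: {"type":"object","properties":{"claw":{"type":"array","items":{"type":"number"}},"delta_pos":{"type":"array","items":{"type":"array","items":{"type":"number"}}},"angular":{"type":"array","items":{"type":"array","items":{"type":"number"}}},"force":{"type":"number"}},"required":["claw","delta_pos","angular"]}

```bash
mkdir -p pics; ls; cat > h.py <<'E'
import numpy as np, cv2
from cell import arm
from scipy.spatial.transform import Rotation as R
def ray(p,uv):
    T=np.array(p["T"]);K=np.array(p["mtx"])
    d=T[:3,:3]@np.linalg.solve(K,[uv[0],uv[1],1.]);return T[:3,3],d/np.linalg.norm(d)
def atz(p,uv,z):
    o,d=ray(p,uv);return o+d*(z-o[2])/d[2]
def tri(rs):
    A=0;b=0
    for o,d in rs:
        M=np.eye(3)-np.outer(d,d);A=A+M;b=b+M@o
    x=np.linalg.solve(A,b);return x,[np.linalg.norm((np.eye(3)-np.outer(d,d))@(x-o)) for o,d in rs]
def proj(p,X):
    T=np.array(p["T"]);c=T[:3,:3].T@(np.array(X)-T[:3,3]);q=np.array(p["mtx"])@c;return q[:2]/q[2]
def px(c): return np.array(c["centre"])*[640,400]
def save(n,p): cv2.imwrite(f"pics/{n}.png",p["frame"][:,:,::-1])
E
python3 - <<'E'
from h import *
s=arm.observe();print({k:np.round(v,3) for k,v in s.items()})
P={n:arm.get_image(n) for n in("scene","side")}
im=[P[n]["frame"] for n in P]
cv2.imwrite("pics/a.png",cv2.resize(P["scene"]["frame"],(800,500))[:,:,::-1]);cv2.imwrite("pics/b.png",cv2.resize(P["side"]["frame"],(800,500))[:,:,::-1])
for n in P: print(n,np.round(P[n]["T"],3).tolist())
for l in["blue_cartridge","cartridge_fin","cartridge_mouth","tray","reader","spindle_seat","film_inlet","dial_grip","grey_cartridge","white_cartridge"]:
    for n in P: print(l,n,[(px(c).round(1).tolist(),round(c["conf"],2)) for c in arm.place_of(l,P[n])][:4])
E
```

```text
pics
{'clock': np.float64(0.0), 'joints': array([ 1.148,  0.435,  0.025,  1.574, -0.012,  1.134, -0.075]), 'dq': array([-0.002,  0.001,  0.   ,  0.   , -0.002, -0.001,  0.001]), 'joint_efforts': array([ 1.0000e-03, -6.6785e+01,  9.8500e-01, -3.1446e+01, -6.1000e-02,
        4.3000e-02,  0.0000e+00]), 'position': array([ 0.196, -0.593,  0.198]), 'ee_rot': array([-3.1e+00, -5.0e-01,  1.0e-03]), 'force': array([-0.853,  0.24 ,  0.035]), 'ft_torque': array([ 0.012, -0.013, -0.037]), 'gripper_force': np.float64(0.0), 'width': np.float64(0.999)}
scene [[-0.138, 0.635, -0.76, 1.331], [0.99, 0.086, -0.109, 0.12], [-0.004, -0.768, -0.641, 0.744], [0.0, 0.0, 0.0, 1.0]]
side [[-0.98, -0.136, 0.143, 0.364], [-0.197, 0.655, -0.73, 0.982], [0.005, -0.743, -0.669, 0.99], [0.0, 0.0, 0.0, 1.0]]
blue_cartridge scene [([417.2, 257.0], 0.88), ([397.6, 312.3], 0.8), ([488.9, 277.3], 0.73), ([244.2, 192.6], 0.41)]
blue_cartridge side [([229.8, 363.5], 0.95), ([208.5, 274.0], 0.74), ([264.3, 291.7], 0.69)]
cartridge_fin scene [([399.7, 305.0], 0.88), ([421.3, 251.0], 0.73), ([496.2, 264.0], 0.73), ([474.5,
[... 203 characters left out ...]
cartridge_mouth side [([283.1, 303.7], 0.88), ([195.2, 282.7], 0.82), ([245.1, 381.4], 0.64)]
tray scene [([413.9, 233.8], 0.63)]
tray side []
reader scene [([283.5, 243.6], 0.79), ([413.2, 207.2], 0.29)]
reader side [([301.5, 202.4], 0.8)]
spindle_seat scene [([170.8, 189.3], 0.68), ([333.0, 232.4], 0.61)]
spindle_seat side [([286.5, 215.0], 0.79)]
film_inlet scene [([311.7, 227.5], 0.87)]
film_inlet side [([291.6, 197.9], 0.92)]
dial_grip scene [([243.3, 193.5], 0.75), ([414.2, 208.0], 0.2)]
dial_grip side [([337.5, 155.1], 0.61)]
grey_cartridge scene [([412.5, 207.7], 0.78)]
grey_cartridge side [([353.4, 315.5], 0.69)]
white_cartridge scene []
white_cartridge side [([305.1, 307.2], 0.78)]
```

View pics/a.png

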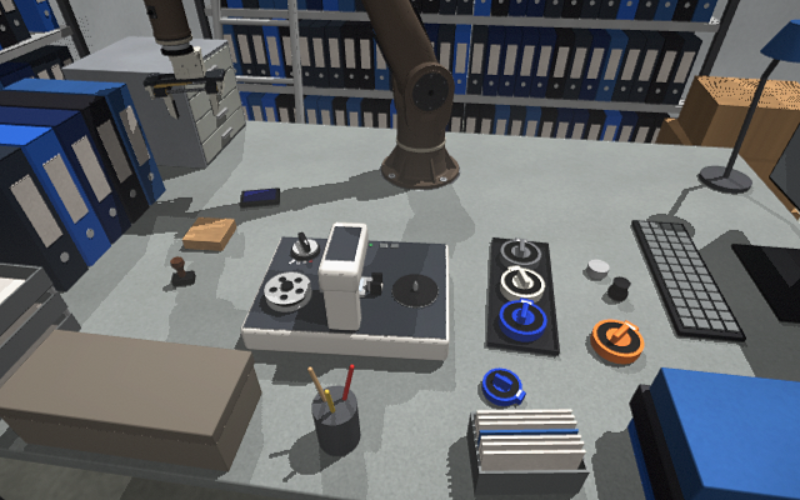

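View pics/b.png

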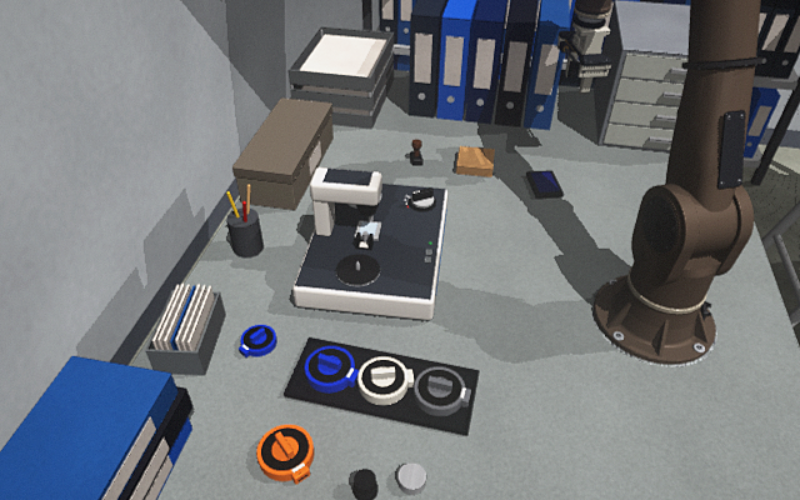

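The blue objects are the large one in the tray (scene px 417,257) and a small one outside it (398,312). An orange one also lies outside the tray (489,277). The large one in the tray fits the description, so I'll enlarge it and triangulate.

```bash
python3 - <<'E'
from h import *
a=arm.get_image("scene");b=arm.get_image("side")
c1=cv2.resize(a["frame"][180:340,370:530],(400,400),interpolation=cv2.INTER_CUBIC)
c2=cv2.resize(b["frame"][255:395,180:320],(400,400),interpolation=cv2.INTER_CUBIC)
cv2.imwrite("pics/c.png",np.hstack([c1,c2])[:,:,::-1])
def best(l,p,near=None):
    c=[px(x) for x in arm.place_of(l,p)]
    return c if near is None else min(c,key=lambda u:np.linalg.norm(u-near))
pts={"blue_cartridge":((417,257),(264,292)),"cartridge_fin":((421,251),(262,290)),"cartridge_mouth":((420,238),(283,304)),
"reader":((283,244),(301,202)),"spindle_seat":((333,232),(286,215)),"film_inlet":((312,227),(291,198)),"dial_grip":((243,193),(337,155)),"white_cartridge":((417,228),(305,307)),"grey_cartridge":((412,208),(353,315))}
for l,(u,v) in pts.items():
    try:
        x,r=tri([ray(a,best(l,a,u)),ray(b,best(l,b,v))]);print(l,x.round(4),np.round(r,4))
    except Exception as e: print(l,e)
for X in[(0.0,0,0)]:pass
E
```

```text
blue_cartridge [ 0.6342  0.2758 -0.0074] [0.0036 0.0036]
cartridge_fin [0.634  0.2893 0.0424] [0.0049 0.0049]
cartridge_mouth [0.5729 0.2973 0.0185] [0.0042 0.0042]
reader [ 0.6272 -0.068   0.0119] [0.0042 0.0042]
spindle_seat [0.633  0.0537 0.0665] [0.0022 0.0022]
film_inlet [0.6421 0.0022 0.0834] [0.0017 0.0017]
dial_grip [ 0.538  -0.2085  0.0947] [0.0015 0.0015]
white_cartridge [ 0.532   0.2747 -0.0145] [0.0003 0.0003]
grey_cartridge [ 0.4146  0.2798 -0.0095] [0.0034 0.0034]
```

View pics/c.png

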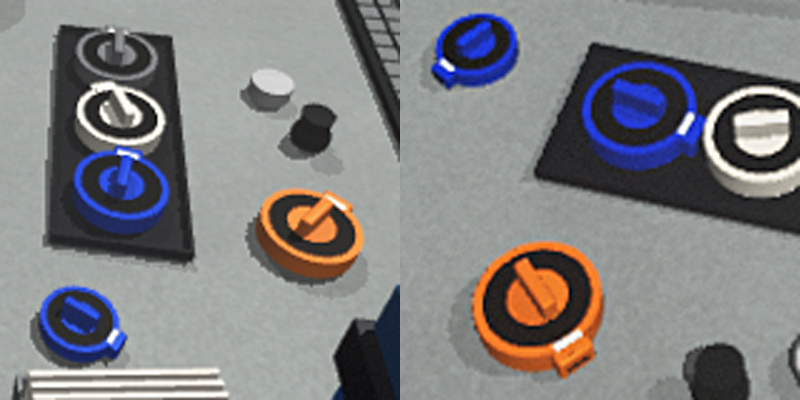

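The crop shows the large blue cartridge in the tray beside the white one. Its fin and mouth point towards the robot (-x). The small blue and the orange cartridges are outside the tray. I'll move to a wrist view.

Request:
carry_out(
  claw=[9, 9, 9, 9, 9, 9, 9, 9, 9, 9, 9, 9, 9, 9, 9, 9],
  delta_pos=[
    [0, 0, -3.5],
    [0, 0, -3.5],
    [0, 0, -3.5],
    [0, 0, -3.5],
    [2.9, -2.05, 0],
    [2.9, -2.05, 0],
    [2.9, -2.05, 0],
    [2.9, -2.05, 0],
    [2.9, -2.05, 0],
    [2.9, -2.05, 0],
    [2.9, -2.05, 0],
    [2.9, -2.05, 0],
    [2.9, -2.05, 0],
    [2.9, -2.05, 0],
    [2.9, -2.05, 0],
    [2.9, -2.05, 0],
  ],
  angular=[
    [0, 0, 0],
    [0, 0, 0],
    [0, 0, 0],
    [0, 0, 0],
    [0, 0, 0],
    [0, 0, 0],
    [0, 0, 0],
    [0, 0, 0],
    [0, 0, 0],
    [0, 0, 0],
    [0, 0, 0],
    [0, 0, 0],
    [0, 0, 0],
    [0, 0, 0],
    [0, 0, 0],
    [0, 0, 0],
  ],
)

```text
clock: 3.7
position: [0.4501, -0.2492, 0.3392]
ee_rot: [3.101, 0.5, 0.0]
force: [1.2, -0.7, -0.0]
width: 0.98
gripper_force: 0.0
```

Request:
carry_out(
  claw=[9, 9, 9, 9, 9, 9, 9, 9, 9, 9, 9, 9, 9, 9, 9, 9, 9, 9, 9],
  delta_pos=[
    [1.26, -2.74, 0],
    [1.26, -2.74, 0],
    [1.26, -2.74, 0],
    [1.26, -2.74, 0],
    [1.26, -2.74, 0],
    [1.26, -2.74, 0],
    [1.26, -2.74, 0],
    [1.26, -2.74, 0],
    [1.26, -2.74, 0],
    [1.26, -2.74, 0],
    [1.26, -2.74, 0],
    [1.26, -2.74, 0],
    [1.26, -2.74, 0],
    [1.26, -2.74, 0],
    [1.26, -2.74, 0],
    [0, 0, 0],
    [0, 0, 0],
    [0, 0, 0],
    [0, 0, 0],
  ],
  angular=[
    [0, 0, 0],
    [0, 0, 0],
    [0, 0, 0],
    [0, 0, 0],
    [0, 0, 0],
    [0, 0, 0],
    [0, 0, 0],
    [0, 0, 0],
    [0, 0, 0],
    [0, 0, 0],
    [0, 0, 0],
    [0, 0, 0],
    [0, 0, 0],
    [0, 0, 0],
    [0, 0, 0],
    [0, 0, 0.11],
    [0, 0, 0.11],
    [0, 0, 0.1],
    [0, 0, 0],
  ],
)

```text
clock: 5.6
position: [0.4997, 0.1992, 0.3391]
ee_rot: [3.141, -0.003, 0.0]
force: [0.1, -0.1, -0.4]
width: 0.979
gripper_force: 0.0
```

```bash
cat >> h.py <<'E'
def st():
    s=arm.observe();r=R.from_rotvec(s["ee_rot"]);x=r.as_matrix()[:,0]
    print("t",round(float(s["clock"]),2),"pos",np.round(s["position"],4),"yaw",round(float(np.arctan2(x[1],x[0])),4),"z",np.round(r.as_matrix()[:,2],3),"F",np.round(s["force"],1),"w",round(float(s["width"]),3),"g",round(float(s["gripper_force"]),2),"q",np.round(s["joints"],2));return s,r
def go(X,yaw=None):
    s,r=st();d=r.inv().apply(np.array(X)-s["position"])*100
    print("delta cm",d.round(2))
    if yaw is not None:
        e=(R.from_matrix(np.array([[np.cos(yaw),np.sin(yaw),0],[np.sin(yaw),-np.cos(yaw),0],[0,0,-1.]]))).inv()*r
        print("turn after shift",(e.inv()).as_rotvec().round(4))
E
python3 - <<'E'
from h import *
st();w=arm.get_image("wrist");print(np.round(w["T"],3).tolist(),np.array(w["mtx"])[0])
for l in["blue_cartridge","cartridge_fin","cartridge_mouth","spindle_seat","film_inlet","dial_grip","reader"]:
    print(l,[(px(c).round(1).tolist(),round(c["conf"],2)) for c in arm.place_of(l,w)][:4])
save("d",w)
E
```

```text
t 5.6 pos [0.4997 0.1992 0.3391] yaw -0.0018 z [ 0. -0. -1.] F [ 0.1 -0.1 -0.4] w 0.979 g 0.0 q [-0.1   0.25 -0.49  1.52  0.12  1.4  -2.17]
[[-0.002, -0.967, -0.253, 0.567], [-1.0, 0.002, 0.0, 0.199], [0.0, 0.253, -0.967, 0.524], [0.0, 0.0, 0.0, 1.0]] [304.11970201   0.         322.5543231 ]
blue_cartridge [([273.8, 75.0], 0.6), ([158.8, 58.0], 0.58)]
cartridge_fin [([143.1, 52.3], 0.81), ([267.7, 68.4], 0.65)]
cartridge_mouth [([131.8, 83.2], 0.78), ([263.4, 110.2], 0.68)]
spindle_seat [([426.7, 72.5], 0.55)]
film_inlet [([472.4, 62.3], 0.61), ([169.9, 191.5], 0.21)]
dial_grip [([613.4, 141.0], 0.82), ([150.5, 150.0], 0.15)]
reader [([491.8, 78.9], 0.57)]
```

View pics/d.png

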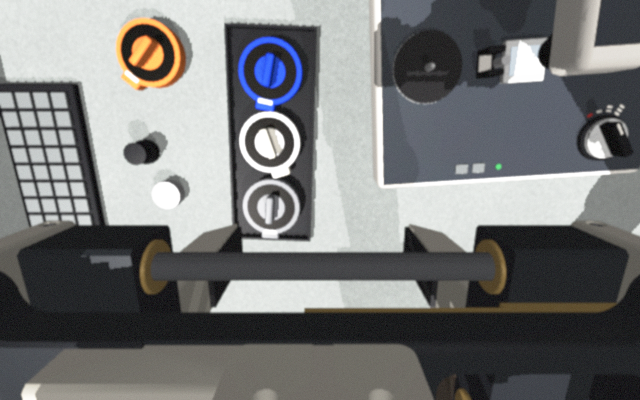

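The wrist view shows the blue cartridge at (270,72) with its mouth dash at (264,104), the platter and spindle at (430,67), and the dial at (605,138). I'll move closer for a better measurement.

Request:
carry_out(
  claw=[9, 9, 9, 9, 9],
  delta_pos=[
    [2.5, 1, 0],
    [2.5, 1, 0],
    [2.5, 1, 0],
    [2.5, 1, 0],
    [0, 0, 0],
  ],
  angular=[
    [0, 0, 0],
    [0, 0, 0],
    [0, 0, 0],
    [0, 0, 0],
    [0, 0, 0],
  ],
)

```text
clock: 6.5
position: [0.6025, 0.1562, 0.3376]
ee_rot: [3.14, -0.007, -0.001]
force: [-0.1, 0.5, -0.9]
width: 0.979
gripper_force: 0.0
```

```bash
cat > m.py <<'E'
from h import *
import pickle,sys
st();w=arm.get_image("wrist")
D={"img":w,"pts":{}}
for l in["blue_cartridge","cartridge_fin","cartridge_mouth","spindle_seat","film_inlet","dial_grip","reader"]:
    c=[px(c) for c in arm.place_of(l,w)];D["pts"][l]=c
    print(l,np.round(c,1).tolist())
hsv=cv2.cvtColor(w["frame"],cv2.COLOR_RGB2HSV)
m=cv2.inRange(hsv,(112,150,60),(128,255,255));n,lab,s,ce=cv2.connectedComponentsWithStats(m)
for i in range(1,n):
    if s[i,4]>150: print("blue blob",s[i],ce[i].round(1))
save(sys.argv[1],w);pickle.dump(D,open(sys.argv[1]+".pkl","wb"))
E
python3 m.py e
```

```text
t 6.5 pos [0.6025 0.1562 0.3376] yaw -0.0043 z [-0.001 -0.001 -1.   ] F [-0.1  0.5 -0.9] w 0.979 g 0.0 q [-0.05  0.4  -0.44  1.32  0.17  1.46 -2.06]
blue_cartridge [[270.6, 31.1], [138.2, 122.6], [250.0, 140.7], [132.8, 207.1]]
cartridge_fin [[244.0, 140.5], [124.5, 125.0], [268.1, 26.4], [238.5, 174.4]]
cartridge_mouth [[115.3, 152.2], [244.9, 15.1], [238.2, 171.2], [134.0, 206.5]]
spindle_seat [[391.1, 144.6], [249.0, 199.6]]
film_inlet [[434.0, 140.6]]
dial_grip [[567.9, 207.7], [392.7, 144.2]]
reader [[459.9, 144.3], [253.5, 256.9]]
blue blob [243   3  52  52 645] [272.7  29.2]
blue blob [257  15  25  27 544] [269.1  27.6]
blue blob [215 108  63  67 637] [250.4 132.2]
blue blob [231 126  30  31 461] [246.1 139.5]
```

View pics/e.png

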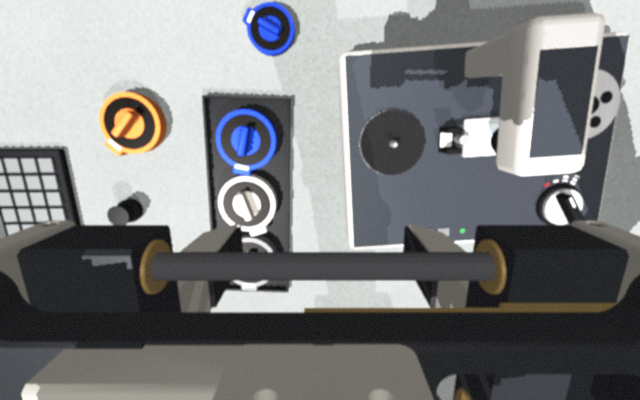

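```bash
python3 - <<'E'
from h import *
import pickle
D=pickle.load(open("e.pkl","rb"));w=D["img"];f=w["frame"]
hsv=cv2.cvtColor(f,cv2.COLOR_RGB2HSV);g=cv2.cvtColor(f,cv2.COLOR_RGB2GRAY)
# blue outer ring
m=cv2.inRange(hsv,(112,150,60),(128,255,255));m[:100]=0;m[185:]=0
n,lab,s,ce=cv2.connectedComponentsWithStats(m);i=1+np.argmax(s[1:,2]);c,_=cv2.findContours((lab==i).astype(np.uint8),cv2.RETR_EXTERNAL,cv2.CHAIN_APPROX_NONE)
c=max(c,key=len)[:,0].astype(float);c=c[c[:,1]<160]
X=np.array([atz(w,u,.028) for u in c])
def circ(X):
    A=np.c_[2*X[:,:2],np.ones(len(X))];s=np.linalg.lstsq(A,(X[:,:2]**2).sum(1),rcond=None)[0];return s[:2],np.sqrt(s[2]+s[0]**2+s[1]**2)
print("blue circle @.028",circ(X))
# white dash
r=g[150:185,225:262];mm=(r>170)&(hsv[150:185,225:262,1]<80);ys,xs=np.nonzero(mm);print("n white",len(xs),ys.min()+150,ys.max()+150)
sub=(ys+150<177);u=np.array([xs[sub].mean()+225,ys[sub].mean()+150]);print("dash",u,atz(w,u,.028))
# fin ring blob
j=ce[[k for k in range(1,n) if 300<s[k,4] and k!=i]];print("hub blob",j,[atz(w,u,.04) for u in j])
for l in("blue_cartridge","cartridge_fin","cartridge_mouth"):
    u=min(D["pts"][l],key=lambda q:np.linalg.norm(q-[246,150]));print(l,u,atz(w,u,{"blue_cartridge":.004,"cartridge_fin":.039,"cartridge_mouth":.016}[l]).round(4))
for l,z in(("spindle_seat",.076),("film_inlet",.088),("dial_grip",.097)): print(l,atz(w,D["pts"][l][0],z).round(4))
# platter
r=g[95:190,350:435];print(g[143,355:370],g[143,340:350]);
m=(g<45).astype(np.uint8);m=cv2.morphologyEx(m,cv2.MORPH_OPEN,np.ones((3,3)))
n,lab,s,ce=cv2.connectedComponentsWithStats(m);k=lab[150,375];print("plat",k,s[k])
c,_=cv2.findContours((lab==k).astype(np.uint8),cv2.RETR_EXTERNAL,cv2.CHAIN_APPROX_NONE);c=max(c,key=len)[:,0].astype(float)
print("platter circle",circ(np.array([atz(w,u,.076) for u in c])))
for u in((343.5,55),(352,245),(597,222)): print("corner",atz(w,u,.07).round(4))
big=cv2.resize(f[95:215,340:600],None,fx=3,fy=3,interpolation=cv2.INTER_CUBIC);cv2.imwrite("pics/f.png",big[:,:,::-1])
E
```

```text
blue circle @.028 (array([0.63502923, 0.27841389]), np.float64(0.044621872116085405))
n white 307 163 184
dash [241.71 168.29] [0.58851211 0.28800817 0.028     ]
hub blob [[246.11279826 139.45770065]] [array([0.63589554, 0.2746433 , 0.04      ])]
blue_cartridge [249.984 140.68 ] [0.6313 0.2771 0.004 ]
cartridge_fin [243.968 140.52 ] [0.6342 0.2784 0.039 ]
cartridge_mouth [238.208 171.2  ] [0.5816 0.2975 0.016 ]
spindle_seat [0.63   0.0558 0.076 ]
film_inlet [ 0.6364 -0.0017  0.088 ]
dial_grip [ 0.5393 -0.2027  0.097 ]
[103 105 107 126 133 110  63  52  57  52  54  56  56  56  53] [211 207 202 225 249 255 255 255 254 193]
plat 0 [     0      0    640    400 202950]
platter circle (array([0.56393176, 0.15339036]), np.float64(0.394860362075193))
corner [0.7514 0.126  0.07  ]
corner [0.4703 0.1088 0.07  ]
corner [ 0.5073 -0.2761  0.07  ]
```

View pics/f.png

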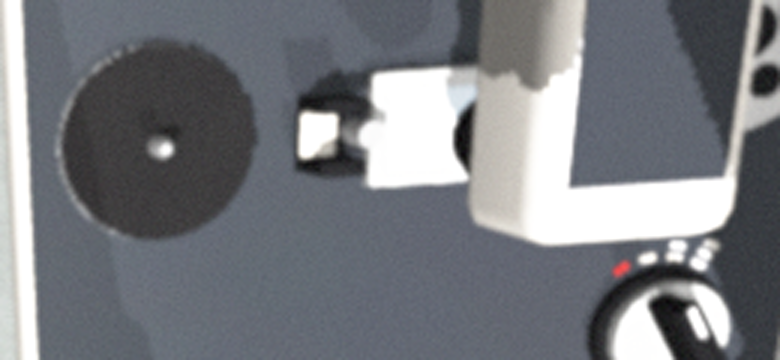

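The crop shows the platter centred at about (157,139), which is full-frame (392.3,141.3), with radius about 33 px. The spindle tip is at (393.3,144). The inlet posts are to the right, and the dial's red mark and bar are clear.

```bash
python3 - <<'E'
from h import *
import pickle
w=pickle.load(open("e.pkl","rb"))["img"]
print("platter",atz(w,(392.3,141.3),.076),"tip",atz(w,(393.3,144),.096), "R",np.linalg.norm(atz(w,(392.3-32.5,141.3),.076)-atz(w,(392.3,141.3),.076)))
# stereo with the earlier wrist place (pose from tcp shift)
T0=np.array([[-.002,-.967,-.253,.567],[-1,.002,0,.199],[0,.253,-.967,.524],[0,0,0,1]])
d={"T":T0,"mtx":w["mtx"]}
for n,a,b in(("fin",(267.7,68.4),(244,140.5)),("spindle seat",(426.7,72.5),(391.1,144.6)),("dial",(613.4,141),(567.9,207.7)),("inlet",(472.4,62.3),(434,140.6))): print(n,tri([ray(d,a),ray(w,b)]))
go((.635,.278,.10),-.22)
E
```

```text
platter [0.63475708 0.05427992 0.076     ] tip [0.63262983 0.05724918 0.096     ] R 0.04708761050700511
fin (array([0.63513754, 0.2778719 , 0.04543385]), [np.float64(0.0012418075786532223), np.float64(0.0012418075786532754)])
spindle seat (array([0.62810355, 0.05102652, 0.05946203]), [np.float64(0.0010974062606015945), np.float64(0.0010974062606016472)])
dial (array([ 0.53254456, -0.22120241,  0.07719356]), [np.float64(0.0013652248197857067), np.float64(0.0013652248197857835)])
inlet (array([ 0.63651247, -0.00152254,  0.08707957]), [np.float64(0.0005296868056770166), np.float64(0.000529686805676981)])
t 6.9 pos [0.5992 0.1596 0.3394] yaw 0.0007 z [ 0.  0. -1.] F [0.1 0.5 0.6] w 0.979 g 0.0 q [-0.05  0.39 -0.44  1.32  0.17  1.46 -2.06]
delta cm [  3.58 -11.84  23.95]
turn after shift [-1.000e-04 -5.000e-04  2.207e-01]
```

Request:
carry_out(
  claw=[9, 9, 9, 9, 9, 9, 9, 6, 6, 6, 6, 6],
  delta_pos=[
    [0.9, -2.96, 0],
    [0.9, -2.96, 0],
    [0.9, -2.96, 0],
    [0.88, -2.96, 0],
    [0, 0, 4],
    [0, 0, 4],
    [0, 0, 4],
    [0, 0, 4],
    [0, 0, 4],
    [0, 0, 2],
    [0, 0, 0],
    [0, 0, 0],
  ],
  angular=[
    [0, 0, 0],
    [0, 0, 0],
    [0, 0, 0],
    [0, 0, 0],
    [0, 0, 0.11],
    [0, 0, 0.11],
    [0, 0, 0],
    [0, 0, 0],
    [0, 0, 0],
    [0, 0, 0],
    [0, 0, 0],
    [0, 0, 0],
  ],
)

```text
clock: 8.1
position: [0.6358, 0.278, 0.1199]
ee_rot: [-3.122, 0.345, -0.001]
force: [0.2, -0.5, -0.4]
width: 0.66
gripper_force: 0.0
```

```bash
python3 m.py g; python3 - <<'E'
from h import *
import pickle
D=pickle.load(open("g.pkl","rb"));w=D["img"];s,r=st()
print("tcp px",proj(w,s["position"]),"grasp",proj(w,s["position"]+[0,0,.019]),"below tcp @.046",proj(w,[*s["position"][:2],.050]))
E
```

```text
t 8.1 pos [0.6358 0.278  0.1199] yaw -0.22 z [ 0.  0. -1.] F [ 0.2 -0.5 -0.4] w 0.66 g 0.0 q [-0.26  0.64 -0.38  1.45  0.26  1.09 -2.48]
blue_cartridge [[144.5, 200.2]]
cartridge_fin [[121.9, 212.7], [316.9, 193.7]]
cartridge_mouth [[318.6, 246.5]]
spindle_seat [[616.2, 147.3]]
film_inlet []
dial_grip []
reader [[616.4, 151.5]]
blue blob [291   0  82  42 974] [331.8  23.9]
blue blob [312   0  39  16 457] [331.3   6.1]
blue blob [ 271  140  103  110 1467] [341.7 181.2]
blue blob [ 297  169   50   55 1062] [324.1 191.5]
t 8.5 pos [0.6359 0.2777 0.1198] yaw -0.2203 z [ 0.001  0.    -1.   ] F [ 0.1 -0.1 -0. ] w 0.657 g 0.0 q [-0.26  0.64 -0.38  1.45  0.26  1.09 -2.48]
tcp px [322.3014075  224.66808708] grasp [322.25836174 235.84562622] below tcp @.046 [322.40788097 197.02049774]
```

View pics/g.png

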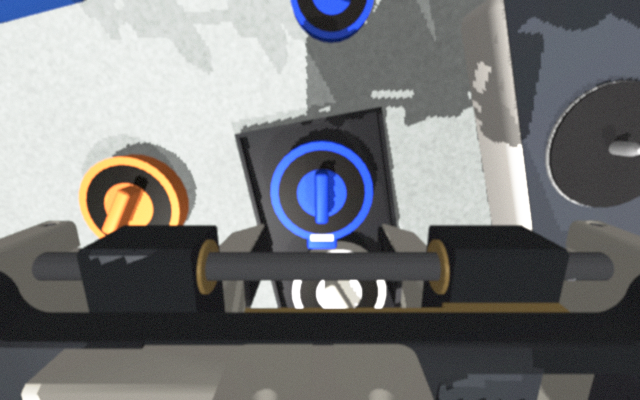

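The fin is vertical in the image at (321,196), right under the TCP projection (322,197), so it is aligned. I'll descend and grip.

Request:
carry_out(
  claw=[5, 5, 5, 5, 5, 0, 0, 0, 0, 0, 0, 0, 0],
  delta_pos=[
    [0, 0, 3],
    [0, 0, 2.5],
    [0, 0, 2],
    [0, 0, 1.3],
    [0, 0, 0],
    [0, 0, 0],
    [0, 0, 0],
    [0, 0, 0],
    [0, 0, 0],
    [0, 0, 0],
    [0, 0, 0],
    [0, 0, 0],
    [0, 0, 0],
  ],
  angular=[
    [0, 0, 0],
    [0, 0, 0],
    [0, 0, 0],
    [0, 0, 0],
    [0, 0, 0],
    [0, 0, 0],
    [0, 0, 0],
    [0, 0, 0],
    [0, 0, 0],
    [0, 0, 0],
    [0, 0, 0],
    [0, 0, 0],
    [0, 0, 0],
  ],
  force=35,
)

```text
clock: 9.8
position: [0.6356, 0.2775, 0.031]
ee_rot: [3.123, -0.345, 0.0]
force: [0.2, -0.2, -0.2]
width: 0.002
gripper_force: 0.0
```

It closed on nothing, so I'll look.

```bash
python3 - <<'E'
from h import *
st();w=arm.get_image("wrist");b=arm.get_image("side");a=arm.get_image("scene")
def cr(p,X,n=70):
    u,v=proj(p,X).astype(int);u=np.clip(u,n,640-n);v=np.clip(v,n,400-n);return cv2.resize(p["frame"][v-n:v+n,u-n:u+n],(400,400),interpolation=cv2.INTER_CUBIC)
cv2.imwrite("pics/i.png",np.hstack([cr(a,(.635,.277,.05)),cr(b,(.635,.277,.05))])[:,:,::-1])
E
```

```text
t 9.8 pos [0.6356 0.2775 0.031 ] yaw -0.2203 z [ 0. -0. -1.] F [ 0.2 -0.2 -0.2] w 0.002 g 0.0 q [-0.27  0.73 -0.36  1.53  0.3   0.94 -2.51]
```

View pics/i.png

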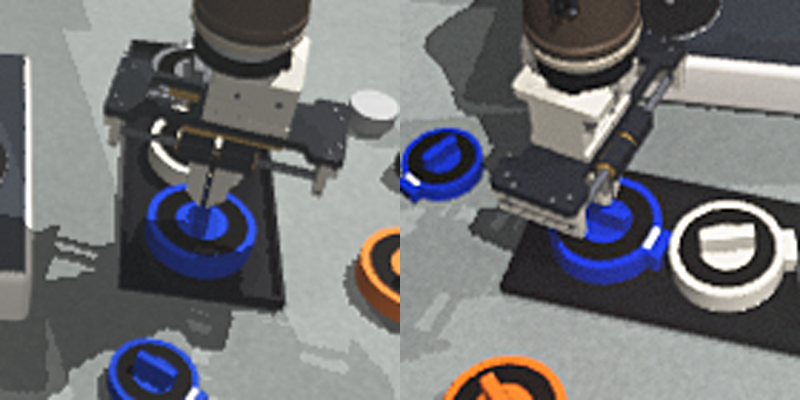

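The crop is not conclusive. I'll view one composite with the TCP projected into each view.

```bash
python3 - <<'E'
from h import *
s=arm.observe();tcp=s["position"]
w=arm.get_image("wrist");b=arm.get_image("side");a=arm.get_image("scene")
def cr(p,hw,hh,c,size):
    u,v=c;u0=int(np.clip(u-hw,0,640-2*hw));v0=int(np.clip(v-hh,0,400-2*hh))
    o=cv2.resize(p["frame"][v0:v0+2*hh,u0:u0+2*hw],size,interpolation=cv2.INTER_CUBIC);k=size[0]/(2*hw)
    for X,col in((tcp,(255,0,0)),(tcp+[0,0,.019],(0,255,0))):
        q=(proj(p,X)-[u0,v0])*k;cv2.circle(o,tuple(int(t) for t in q),3,col,-1)
    return o
A=cr(a,32,24,proj(a,tcp),(400,300));B=cr(b,32,24,proj(b,tcp),(400,300));W=cr(w,120,90,proj(w,tcp),(400,300))
W2=cv2.resize(w["frame"],(400,250));W2=np.vstack([W2,np.zeros((50,400,3),np.uint8)])
cv2.imwrite("pics/j.png",np.vstack([np.hstack([A,B]),np.hstack([W,W2])])[:,:,::-1])
print(proj(w,tcp))
for l in("cartridge_fin","blue_cartridge","cartridge_mouth"): print(l,[px(c).round(1).tolist() for c in arm.place_of(l,w)])
E
```

```text
[321.9493509  225.04573066]
cartridge_fin [[317.9, 230.9]]
blue_cartridge [[77.2, 228.8], [322.3, 213.9]]
cartridge_mouth []
```

View pics/j.png

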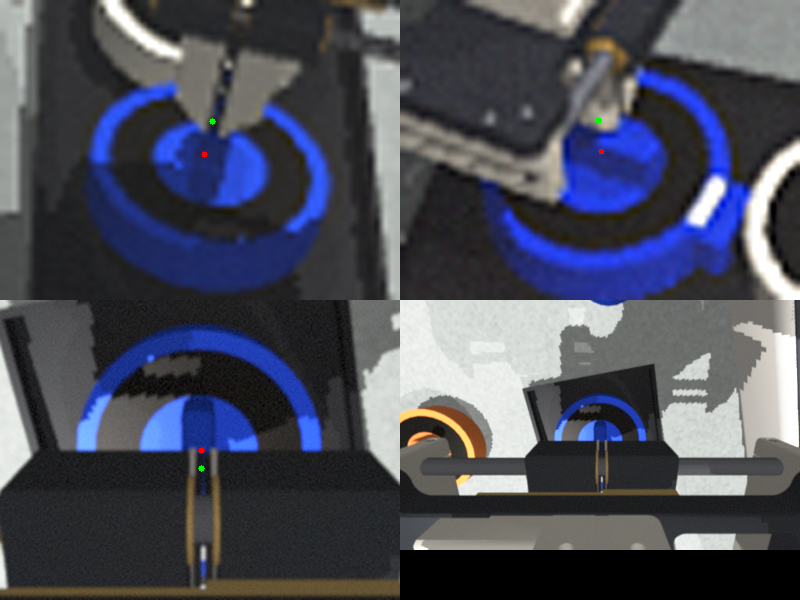

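The visible finger tips end near the green (grasp point) mark. They closed just above the fin and moved nothing. I'll open, go lower with a force check, and close again.

Request:
carry_out(
  claw=[4, 4, 4, 4, 4, 4, 4],
  delta_pos=[
    [0, 0, 0],
    [0, 0, 0],
    [0, 0, 0],
    [0, 0, 0],
    [0, 0, 0.4],
    [0, 0, 0.3],
    [0, 0, 0],
  ],
  angular=[
    [0, 0, 0],
    [0, 0, 0],
    [0, 0, 0],
    [0, 0, 0],
    [0, 0, 0],
    [0, 0, 0],
    [0, 0, 0],
  ],
)

```text
clock: 10.95
position: [0.6351, 0.2772, 0.0232]
ee_rot: [3.122, -0.345, -0.002]
force: [0.3, 0.5, -0.3]
width: 0.437
gripper_force: 0.0
```

No contact yet. I'll go a little further, then close.

Request:
carry_out(
  claw=[4, 4, 4, 0, 0, 0, 0, 0],
  delta_pos=[
    [0, 0, 0.2],
    [0, 0, 0.2],
    [0, 0, 0],
    [0, 0, 0],
    [0, 0, 0],
    [0, 0, 0],
    [0, 0, 0],
    [0, 0, 0],
  ],
  angular=[
    [0, 0, 0],
    [0, 0, 0],
    [0, 0, 0],
    [0, 0, 0],
    [0, 0, 0],
    [0, 0, 0],
    [0, 0, 0],
    [0, 0, 0],
  ],
)

```text
clock: 11.75
position: [0.6357, 0.2777, 0.0201]
ee_rot: [-3.122, 0.345, -0.001]
force: [1.1, 1.3, 0.4]
width: 0.115
gripper_force: 35.0
```

Gripped: opening about 10.6 mm at 35 N. I'll lift and move to a viewing point to re-measure the spindle.

Request:
carry_out(
  claw=[0, 0, 0, 0, 0, 0, 0, 0, 0, 0, 0, 0, 0, 0, 0],
  delta_pos=[
    [0, 0, -1],
    [0, 0, -2.5],
    [0, 0, -3.5],
    [0, 0, -3.5],
    [0, 0, -3.5],
    [0, 0, -3],
    [0, 0, -1],
    [-0.9, 3, 0],
    [-0.9, 3, 0],
    [-0.9, 3, 0],
    [-0.9, 3, 0],
    [-0.8, 3, 0],
    [0, 0, 0],
    [0, 0, 0],
    [0, 0, 0],
  ],
  angular=[
    [0, 0, 0],
    [0, 0, 0],
    [0, 0, 0],
    [0, 0, 0],
    [0, 0, 0],
    [0, 0, 0],
    [0, 0, 0],
    [0, 0, 0],
    [0, 0, -0.14],
    [0, 0, -0.14],
    [0, 0, 0],
    [0, 0, 0],
    [0, 0, 0],
    [0, 0, 0],
    [0, 0, 0],
  ],
)

```text
clock: 13.25
position: [0.5798, 0.1339, 0.1996]
ee_rot: [-3.14, -0.095, 0.001]
force: [0.3, 1.0, -1.9]
width: 0.113
gripper_force: 35.0
```

```bash
python3 - <<'E'
from h import *
s,r=st();tcp=s["position"]
w=arm.get_image("wrist");f=w["frame"];save("k",w);g=cv2.cvtColor(f,cv2.COLOR_RGB2GRAY)
import pickle;pickle.dump(w,open("k.pkl","wb"))
for l in["blue_cartridge","cartridge_fin","cartridge_mouth","spindle_seat","film_inlet","dial_grip"]:
    print(l,[(px(c).round(1).tolist(),round(c["conf"],2)) for c in arm.place_of(l,w)][:3])
q=proj(w,(.634,.0555,.076));print("pred platter px",q)
# fit platter: radial gradient search
def circ_px(c,z,R0):
    t=np.linspace(0,2*np.pi,180,endpoint=False);P=np.c_[c[0]+R0*np.cos(t),c[1]+R0*np.sin(t),np.full(180,z)]
    return np.array([proj(w,p) for p in P])
gb=cv2.GaussianBlur(g,(3,3),0).astype(np.float32)
def samp(uv): return cv2.remap(gb,uv[:,0].astype(np.float32)[None],uv[:,1].astype(np.float32)[None],cv2.INTER_LINEAR)[0]
best=[]
for dx in np.arange(-.012,.0121,.001):
  for dy in np.arange(-.012,.0121,.001):
    c=(.634+dx,.0555+dy);o=samp(circ_px(c,.074,.0495));i=samp(circ_px(c,.076,.0445));best.append((np.median(np.clip(o.astype(float)-i,-10,40)),)+c)
best.sort(reverse=True);print(np.round(best[:6],4))
u,v=q.astype(int);loc=gb[v-15:v+16,u-15:u+16];k=np.unravel_index(loc.argmax(),loc.shape);print("bright tip",u-15+k[1],v-15+k[0],loc.max(),atz(w,(u-15+k[1],v-15+k[0]),.095))
hsv=cv2.cvtColor(f,cv2.COLOR_RGB2HSV);m=cv2.inRange(hsv,(112,150,60),(128,255,255));n,lab,ss,ce=cv2.connectedComponentsWithStats(m)
for i in range(1,n):
    if ss[i,4]>150: print("blue",ss[i],ce[i].round(1))
print("grasp px",proj(w,tcp+[0,0,.019]))
E
```

```text
t 13.25 pos [0.5798 0.1339 0.1996] yaw 0.0608 z [-0.001  0.001 -1.   ] F [ 0.3  1.  -1.9] w 0.113 g 35.0 q [ 0.02  0.43 -0.48  1.62  0.21  1.14 -2.02]
blue_cartridge [([55.9, 85.5], 0.95), ([321.8, 222.6], 0.83), ([491.0, 149.5], 0.26)]
cartridge_fin [([25.3, 86.2], 0.83), ([321.6, 238.3], 0.6), ([199.6, 204.3], 0.45)]
cartridge_mouth [([15.6, 124.0], 0.97), ([320.1, 301.1], 0.78)]
spindle_seat [([405.2, 139.1], 0.65)]
film_inlet [([470.1, 135.6], 0.92), ([45.2, 202.4], 0.38)]
dial_grip []
pred platter px [404.24312004 135.2730958 ]
[[30.3662  0.632   0.0535]
 [29.8022  0.633   0.0535]
 [27.8984  0.634   0.0535]
 [26.8281  0.634   0.0525]
 [26.4067  0.631   0.0545]
 [26.1045  0.631   0.0535]]
bright tip 410 139 164.0 [0.63172652 0.05474209 0.095     ]
blue [ 246  153  154   74 2828] [322.7 181.8]
blue [ 287  196   73   56 2174] [322.4 218.9]
blue [309 301  28   7 185] [322.6 304. ]
grasp px [322.11231057 236.13685287]
```

```bash
python3 - <<'E'
from h import *
import pickle
w=pickle.load(open("k.pkl","rb"));s,r=st();t=s["position"]
for k in(153,153.5):
    X=atz(w,(322.5,k),t[2]+.008);print("ring front, along tool axes",r.inv().apply(X-t).round(4))
print("dash",r.inv().apply(atz(w,(322.6,304),t[2]+.008)-t).round(4))
i=atz(w,(470.1,135.6),.088);print("inlet",i,"yaw",np.arctan2(i[0]-.632,-(i[1]-.054)))
go((.632,.054,.1996),1.66)
E
```

```text
t 13.6 pos [0.5801 0.1333 0.1999] yaw 0.0605 z [-0.  0. -1.] F [-0.3 -0.3 -2. ] w 0.115 g 35.0 q [ 0.02  0.43 -0.48  1.62  0.21  1.14 -2.02]
ring front, along tool axes [ 0.0468 -0.0003 -0.008 ]
ring front, along tool axes [ 0.0465 -0.0003 -0.008 ]
dash [-0.0526 -0.0003 -0.008 ]
inlet [ 0.63800062 -0.0042092   0.088     ] yaw 0.10272426787387465
t 13.6 pos [0.5801 0.1333 0.1999] yaw 0.0605 z [-0.  0. -1.] F [-0.3 -0.3 -2. ] w 0.115 g 35.0 q [ 0.02  0.43 -0.48  1.62  0.21  1.14 -2.02]
delta cm [4.7  8.23 0.03]
turn after shift [-2.0000e-04  0.0000e+00 -1.5995e+00]
```

Request:
carry_out(
  claw=[0, 0, 0, 0, 0, 0, 0, 0, 0, 0, 0, 0, 0, 0, 0, 0, 0, 0],
  delta_pos=[
    [1.2, 2.1, 0],
    [1.2, 2.1, 0],
    [1.2, 2.1, 0],
    [1.1, 1.93, 0],
    [0, 0, 0],
    [0, 0, 0],
    [0, 0, 0],
    [0, 0, 0],
    [0, 0, 0],
    [0, 0, 0],
    [0, 0, 0],
    [0, 0, 0],
    [0, 0, 0],
    [0, 0, 0],
    [0, 0, 0],
    [0, 0, 0],
    [0, 0, 0],
    [0, 0, 0],
  ],
  angular=[
    [0, 0, 0],
    [0, 0, 0],
    [0, 0, 0],
    [0, 0, 0],
    [0, 0, -0.14],
    [0, 0, -0.14],
    [0, 0, -0.14],
    [0, 0, -0.14],
    [0, 0, -0.14],
    [0, 0, -0.14],
    [0, 0, -0.14],
    [0, 0, -0.14],
    [0, 0, -0.14],
    [0, 0, -0.14],
    [0, 0, -0.14],
    [0, 0, -0.06],
    [0, 0, 0],
    [0, 0, 0],
  ],
)

```text
clock: 15.4
position: [0.632, 0.0534, 0.1999]
ee_rot: [-2.123, -2.316, 0.0]
force: [0.5, 0.1, -1.2]
width: 0.114
gripper_force: 35.0
```

```bash
python3 - <<'E'
from h import *
go((.632,.054,.122),1.66)
b=arm.get_image("side");a=arm.get_image("scene")
for l in("cartridge_fin","cartridge_mouth","blue_cartridge","spindle_seat","film_inlet"):
    print(l,[px(c).round(1).tolist() for c in arm.place_of(l,a)][:3],[px(c).round(1).tolist() for c in arm.place_of(l,b)][:3])
s=arm.observe();t=s["position"]
print("exp cart",proj(a,t-[0,0,.016]),proj(b,t-[0,0,.016]),"seat",proj(a,(.632,.054,.076)),proj(b,(.632,.054,.076)))
E
```

```text
t 15.4 pos [0.632  0.0534 0.1999] yaw 1.6575 z [-0.  0. -1.] F [ 0.5  0.1 -1.2] w 0.114 g 35.0 q [ 0.34  0.58 -0.82  1.5   0.43  1.25 -0.44]
delta cm [0.06 0.   7.79]
turn after shift [-0.0001 -0.0001 -0.0025]
cartridge_fin [[403.9, 305.0], [336.1, 189.2], [497.3, 263.8]] [[286.2, 174.1], [225.0, 356.1]]
cartridge_mouth [[418.7, 319.0], [306.2, 186.3], [245.9, 192.2]] [[290.9, 165.0], [193.1, 282.0], [245.1, 382.2]]
blue_cartridge [[488.2, 278.0], [332.5, 197.9], [397.1, 313.4]] [[284.7, 183.6], [231.5, 365.2], [207.6, 275.0]]
spindle_seat [[335.2, 232.3], [303.1, 190.3]] [[284.2, 214.7]]
film_inlet [[313.4, 228.0]] [[287.9, 196.9], [285.2, 213.6]]
exp cart [332.59012308 197.08793932] [285.04560335 183.28754742] seat [331.95191827 229.95920226] [286.58163219 214.38193154]
```

Consistent. I'll lower it to just above the spindle tip, then go slowly.

Request:
carry_out(
  claw=[0, 0, 0, 0, 0, 0, 0, 0, 0, 0, 0, 0, 0],
  delta_pos=[
    [0.05, 0, 2],
    [0, 0, 2],
    [0, 0, 2],
    [0, 0, 1.5],
    [0, 0, 0.8],
    [0, 0, 0],
    [0, 0, 0],
    [0, 0, 0.2],
    [0, 0, 0.2],
    [0, 0, 0.2],
    [0, 0, 0.2],
    [0, 0, 0.2],
    [0, 0, 0],
  ],
  angular=[
    [0, 0, 0],
    [0, 0, 0],
    [0, 0, 0],
    [0, 0, 0],
    [0, 0, 0],
    [0, 0, 0],
    [0, 0, 0],
    [0, 0, 0],
    [0, 0, 0],
    [0, 0, 0],
    [0, 0, 0],
    [0, 0, 0],
    [0, 0, 0],
  ],
)

```text
clock: 17.3
position: [0.6318, 0.0539, 0.1067]
ee_rot: [-2.12, -2.318, 0.001]
force: [0.1, -0.3, -1.0]
width: 0.113
gripper_force: 35.0
```

The bore is over the tip with no reaction force. I'll continue.

Request:
carry_out(
  claw=[0, 0, 0, 0, 0, 0, 0],
  delta_pos=[
    [0, 0, 0.2],
    [0, 0, 0.2],
    [0, 0, 0.2],
    [0, 0, 0.2],
    [0, 0, 0.2],
    [0, 0, 0],
    [0, 0, 0],
  ],
  angular=[
    [0, 0, 0],
    [0, 0, 0],
    [0, 0, 0],
    [0, 0, 0],
    [0, 0, 0],
    [0, 0, 0],
    [0, 0, 0],
  ],
)

```text
clock: 18.0
position: [0.6319, 0.0541, 0.0969]
ee_rot: [-2.12, -2.318, -0.0]
force: [-0.2, 1.5, -2.2]
width: 0.118
gripper_force: 35.0
```

Request:
carry_out(
  claw=[0, 0, 0, 0, 0, 0, 0],
  delta_pos=[
    [0, 0, 0.1],
    [0, 0, 0.1],
    [0, 0, 0.1],
    [0, 0, 0.1],
    [0, 0, 0.1],
    [0, 0, 0],
    [0, 0, 0],
  ],
  angular=[
    [0, 0, 0],
    [0, 0, 0],
    [0, 0, 0],
    [0, 0, 0],
    [0, 0, 0],
    [0, 0, 0],
    [0, 0, 0],
  ],
)

```text
clock: 18.7
position: [0.6322, 0.0545, 0.0922]
ee_rot: [2.12, 2.318, 0.001]
force: [1.5, 3.3, -0.4]
width: 0.113
gripper_force: 35.0
```

Request:
carry_out(
  claw=[0, 0, 0, 0, 0],
  delta_pos=[
    [0.08, 0, 0],
    [0, 0, 0.1],
    [0, 0, 0.1],
    [0, 0, 0],
    [0, 0, 0],
  ],
  angular=[
    [0, 0, 0],
    [0, 0, 0],
    [0, 0, 0],
    [0, 0, 0],
    [0, 0, 0],
  ],
)

```text
clock: 19.2
position: [0.6322, 0.0547, 0.0919]
ee_rot: [2.12, 2.317, 0.001]
force: [-4.4, -1.4, 15.9]
width: 0.115
gripper_force: 35.0
```

Seated on the platter with 16 N of reaction. I'll relieve the push, release, and rise.

Request:
carry_out(
  claw=[0, 0, 4, 4, 4, 4, 4, 4, 4, 4, 4],
  delta_pos=[
    [0, 0, -0.15],
    [0, 0, 0],
    [0, 0, 0],
    [0, 0, 0],
    [0, 0, 0],
    [0, 0, 0],
    [0, 0, -2],
    [0, 0, -4],
    [0, 0, -4],
    [0, 0, -3],
    [0, 0, 0],
  ],
  angular=[
    [0, 0, 0],
    [0, 0, 0],
    [0, 0, 0],
    [0, 0, 0],
    [0, 0, 0],
    [0, 0, 0],
    [0, 0, 0],
    [0, 0, 0],
    [0, 0, 0],
    [0, 0, 0],
    [0, 0, 0],
  ],
)

```text
clock: 20.3
position: [0.6339, 0.0559, 0.2262]
ee_rot: [2.118, 2.315, 0.009]
force: [-0.5, -0.1, -0.2]
width: 0.437
gripper_force: 0.0
```

```bash
python3 - <<'E'
from h import *
s,r=st();w=arm.get_image("wrist");a=arm.get_image("scene");b=arm.get_image("side");save("l",w)
for l,X in(("cartridge_fin",(.632,.0545,.111)),("blue_cartridge",(.632,.0545,.076)),("cartridge_mouth",(.638,-.003,.088)),("film_inlet",(.638,-.003,.088)),("dial_grip",(.538,-.206,.097))):
  for n,p in(("w",w),("a",a),("b",b)):
    e=proj(p,X);c=[px(c) for c in arm.place_of(l,p)];c=min(c,key=lambda q:np.linalg.norm(q-e)) if c else None
    print(l,n,"exp",e.round(1),"got",c)
E
```

```text
t 20.3 pos [0.6339 0.0559 0.2262] yaw 1.6596 z [ 0.007  0.001 -1.   ] F [-0.5 -0.1 -0.2] w 0.437 g 0.0 q [ 0.34  0.56 -0.83  1.46  0.42  1.29 -0.43]
cartridge_fin w exp [320.3 187. ] got [315.52 185.6 ]
cartridge_fin a exp [332.4 219.9] got [398.72 305.52]
cartridge_fin b exp [286.  204.9] got [287.808 204.32 ]
blue_cartridge w exp [320.3 180. ] got [324.096 183.8  ]
blue_cartridge a exp [332.1 230. ] got [332.032 229.08 ]
blue_cartridge b exp [286.5 214.5] got [283.584 212.   ]
cartridge_mouth w exp [321.2 232.2] got [316.8  233.08]
cartridge_mouth a exp [309.6 226.1] got [331.904 231.68 ]
cartridge_mouth b exp [289.4 196.9] got [288.576 198.6  ]
film_inlet w exp [321.2 232.2] got [320.128 228.   ]
film_inlet a exp [309.6 226.1] got [310.08 229.  ]
film_inlet b exp [289.4 196.9] got [291.52 196.4 ]
dial_grip w exp [228.3 378.8] got None
dial_grip a exp [243.6 192.9] got [243.968 193.12 ]
dial_grip b exp [337.8 155.3] got [337.92 153.92]
```

The cartridge is seated and its mouth is at the inlet. Next is the dial.

Request:
carry_out(
  claw=[6, 6, 6, 6, 6, 6, 6, 6, 6, 6, 6, 6, 6, 6, 6, 6, 6, 6, 6, 6],
  delta_pos=[
    [0, 0, -3],
    [0, 0, -3],
    [0, 0, -3],
    [-3.15, -1.49, 0],
    [-3.15, -1.49, 0],
    [-3.15, -1.49, 0],
    [-3.15, -1.49, 0],
    [-3.15, -1.49, 0],
    [-3.15, -1.49, 0],
    [-3.15, -1.49, 0],
    [-3.15, -1.49, 0],
    [0, 0, 0],
    [0, 0, 0],
    [0, 0, 0],
    [0, 0, 0],
    [0, 0, 2.5],
    [0, 0, 2.5],
    [0, 0, 2.5],
    [0, 0, 2.5],
    [0, 0, 0],
  ],
  angular=[
    [0, 0, 0],
    [0, 0, 0],
    [0, 0, 0],
    [0, 0, 0],
    [0, 0, 0],
    [0, 0, 0],
    [0, 0, 0],
    [0, 0, 0],
    [0, 0, 0],
    [0, 0, 0],
    [0, 0, 0],
    [0, 0, 0.14],
    [0, 0, 0.14],
    [0, 0, 0.14],
    [0, 0, 0.14],
    [0, 0, 0.14],
    [0, 0, 0.14],
    [0, 0, 0.14],
    [0, 0, 0.06],
    [0, 0, 0],
  ],
)

```text
clock: 23.2
position: [0.5334, -0.2065, 0.2086]
ee_rot: [-2.989, -0.956, 0.007]
force: [-1.6, 0.2, 0.6]
width: 0.657
gripper_force: 0.0
```

```bash
python3 - <<'E'
from h import *
s,r=st();w=arm.get_image("wrist");save("n",w)
print([(px(c).round(1).tolist(),round(c["conf"],2)) for c in arm.place_of("dial_grip",w)],"exp",proj(w,(.538,-.206,.097)), "tcp xy@.109",proj(w,[*s["position"][:2],.109]))
u,v=proj(w,(.538,-.206,.097)).astype(int)
c=w["frame"][max(v-60,0):v+60,u-80:u+80];print("origin",u-80,max(v-60,0));cv2.imwrite("pics/o.png",cv2.resize(c,(800,600),interpolation=cv2.INTER_CUBIC)[:,:,::-1])
E
```

```text
t 23.2 pos [ 0.5334 -0.2065  0.2086] yaw 0.6192 z [-0.005  0.001 -1.   ] F [-1.6  0.2  0.6] w 0.657 g 0.0 q [ 0.71  0.41 -0.61  1.65  0.25  1.16 -0.91]
[([324.1, 183.4], 0.6)] exp [325.27877903 181.97904526] tcp xy@.109 [322.95853333 188.74167784]
origin 245 121
```

View pics/o.png

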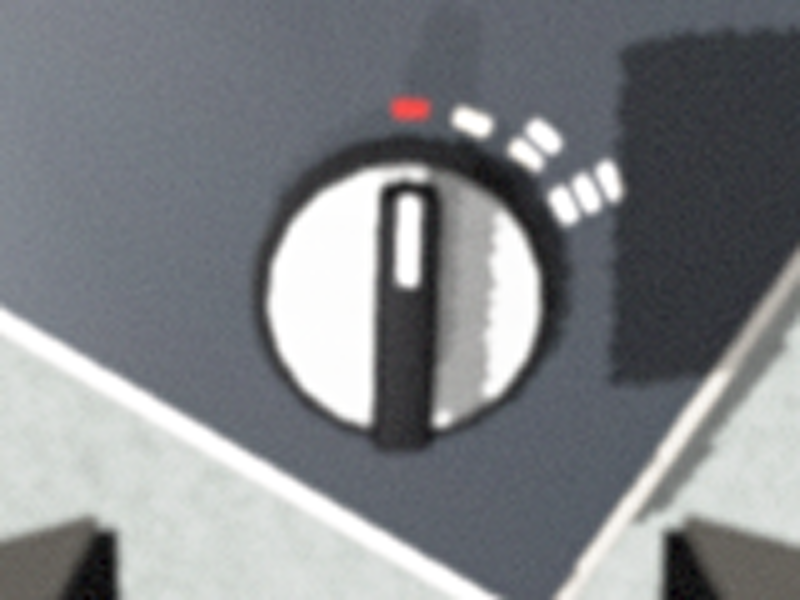

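The bar is aligned vertically with the tool. Its centre is at about (326,182), with the red mark above it and the three white bars to the right.

```bash
python3 - <<'E'
from h import *
w=arm.get_image("wrist");print("bar",atz(w,(326.3,182),.109),"disc",atz(w,(326,181),.084),"net",atz(w,(324.1,183.4),.097))
go((.5375,-.207,.079),.625)
E
```

```text
bar [ 0.54275194 -0.20596948  0.109     ] disc [ 0.53931205 -0.20844341  0.084     ] net [ 0.5383134 -0.206621   0.097    ]
t 23.35 pos [ 0.5362 -0.2067  0.2128] yaw 0.6219 z [ 0.001 -0.    -1.   ] F [ 0.2 -0.5  0.3] w 0.654 g 0.0 q [ 0.71  0.41 -0.61  1.64  0.25  1.16 -0.91]
delta cm [ 0.08  0.08 13.38]
turn after shift [ 0.001  -0.001  -0.0031]
```

Request:
carry_out(
  claw=[5, 5, 5, 5, 4, 4, 4, 4, 0, 0, 0, 0, 0],
  delta_pos=[
    [0.13, 0.13, 3],
    [0, 0, 3.5],
    [0, 0, 3],
    [0, 0, 2],
    [0, 0, 1],
    [0, 0, 0.4],
    [0, 0, 0.3],
    [0, 0, 0],
    [0, 0, 0],
    [0, 0, 0],
    [0, 0, 0],
    [0, 0, 0],
    [0, 0, 0],
  ],
  angular=[
    [0, 0, 0],
    [0, 0, 0],
    [0, 0, 0],
    [0, 0, 0],
    [0, 0, 0],
    [0, 0, 0],
    [0, 0, 0],
    [0, 0, 0],
    [0, 0, 0],
    [0, 0, 0],
    [0, 0, 0],
    [0, 0, 0],
    [0, 0, 0],
  ],
  force=55,
)

```text
clock: 24.65
position: [0.5373, -0.207, 0.0797]
ee_rot: [-2.992, -0.958, -0.0]
force: [-0.6, 1.7, 2.8]
width: 0.111
gripper_force: 55.0
```

Gripped. I'll turn it clockwise.

Request:
carry_out(
  claw=[0, 0, 0, 0, 0, 0, 0, 0, 0, 0, 0, 0, 0, 0],
  delta_pos=[
    [0, 0, 0],
    [0, 0, 0],
    [0, 0, 0],
    [0, 0, 0],
    [0, 0, 0],
    [0, 0, 0],
    [0, 0, 0],
    [0, 0, 0],
    [0, 0, 0],
    [0, 0, 0],
    [0, 0, 0],
    [0, 0, 0],
    [0, 0, 0],
    [0, 0, 0],
  ],
  angular=[
    [0, 0, 0.1],
    [0, 0, 0.1],
    [0, 0, 0.1],
    [0, 0, 0.1],
    [0, 0, 0.1],
    [0, 0, 0.1],
    [0, 0, 0.1],
    [0, 0, 0.1],
    [0, 0, 0.1],
    [0, 0, 0.1],
    [0, 0, 0.08],
    [0, 0, 0],
    [0, 0, 0],
    [0, 0, 0],
  ],
  force=58,
)

```text
clock: 26.05
position: [0.5395, -0.2075, 0.0815]
ee_rot: [3.058, -0.716, 0.007]
force: [0.0, 0.4, 14.4]
width: 0.006
gripper_force: 6.6
```

```bash
python3 - <<'E'
from h import *
s,r=st();print("torque",s["ft_torque"])
w=arm.get_image("wrist");a=arm.get_image("scene");b=arm.get_image("side")
for n,p in(("w",w),("a",a),("b",b)): print(n,[px(c).round(1).tolist() for c in arm.place_of("dial_grip",p)][:2],proj(p,(.538,-.207,.097)).round(1))
def cr(p,X,n,m):
    u,v=proj(p,X).astype(int);v=min(v,399-m);return cv2.resize(p["frame"][v-m:v+m,u-n:u+n],(400,300),interpolation=cv2.INTER_CUBIC)
W=cr(w,s["position"],60,45);A=cr(a,(.538,-.207,.097),40,30);B=cr(b,(.538,-.207,.097),32,24);C=cr(a,(.632,.054,.1),60,45)
cv2.imwrite("pics/p.png",np.vstack([np.hstack([W,A]),np.hstack([B,C])])[:,:,::-1])
E
```

```text
t 26.05 pos [ 0.5395 -0.2075  0.0815] yaw -0.46 z [ 0.004 -0.001 -1.   ] F [ 0.   0.4 14.4] w 0.006 g 6.64 q [ 0.48  0.5  -0.28  1.81  0.18  0.85 -1.92]
torque [ 0.10071012  0.08529376 -0.01380496]
w [[321.2, 237.6]] [322.  236.6]
a [[245.0, 194.7]] [243.2 192.9]
b [[337.6, 155.1]] [337.8 155.1]
```

The fingers slipped off the top of the bar because the grip was too shallow; the pads end higher than the TCP suggests. I'll rise, turn back, and grip lower with a force check.

Request:
carry_out(
  claw=[0, 0, 4, 4, 4, 4, 4, 4, 4, 4, 4, 4, 4, 4],
  delta_pos=[
    [0, 0, -2],
    [0, 0, -2],
    [0, 0, -1],
    [0, 0, 0],
    [0, 0, 0],
    [0, 0, 0],
    [0, 0, 0],
    [0, 0, 0],
    [0, 0, 0],
    [0, 0, 0],
    [0, 0, 0],
    [0, 0, 0],
    [0, 0, 0],
    [0, 0, 0],
  ],
  angular=[
    [0, 0, 0],
    [0, 0, 0],
    [0, 0, 0],
    [0, 0, -0.14],
    [0, 0, -0.14],
    [0, 0, -0.14],
    [0, 0, -0.14],
    [0, 0, -0.14],
    [0, 0, -0.14],
    [0, 0, -0.14],
    [0, 0, -0.1],
    [0, 0, 0],
    [0, 0, 0],
    [0, 0, 0],
  ],
)

```text
clock: 27.75
position: [0.5373, -0.2071, 0.1294]
ee_rot: [-2.993, -0.954, 0.0]
force: [0.1, -0.5, -0.0]
width: 0.437
gripper_force: 0.0
```

```bash
python3 - <<'E'
from h import *
w=arm.get_image("wrist");f=w["frame"]
print([(px(c).round(1).tolist(),round(c["conf"],2)) for c in arm.place_of("dial_grip",w)],proj(w,(.538,-.207,.097)))
g=cv2.cvtColor(f,cv2.COLOR_RGB2GRAY)
# dark bar between the white disc halves: per row, dark run centre near the middle
c=proj(w,(.538,-.207,.109));L=[]
for v in range(int(c[1])-25,int(c[1])+26,5):
    row=g[v,270:380];d=np.nonzero(row<90)[0]+270;k=d[np.abs(d-c[0])<25];print(v,(k.min(),k.max(),len(k)) if len(k) else None)
go((.538,-.207,.08),.622)
E
```

```text
[([319.5, 208.1], 0.58)] [323.04153868 208.96199674]
188 (np.int64(315), np.int64(332), 12)
193 (np.int64(315), np.int64(332), 12)
198 (np.int64(315), np.int64(331), 11)
203 (np.int64(315), np.int64(331), 11)
208 (np.int64(315), np.int64(331), 17)
213 (np.int64(315), np.int64(331), 17)
218 (np.int64(315), np.int64(331), 17)
223 (np.int64(315), np.int64(330), 16)
228 (np.int64(314), np.int64(330), 17)
233 (np.int64(299), np.int64(347), 26)
238 (np.int64(305), np.int64(346), 38)
t 27.85 pos [ 0.5374 -0.2071  0.1295] yaw 0.6184 z [ 0. -0. -1.] F [ 0.  -0.1  0.2] w 0.435 g 0.0 q [ 0.67  0.49 -0.55  1.75  0.3   0.99 -0.95]
delta cm [0.06 0.03 4.95]
turn after shift [ 0.0001  0.0001 -0.0036]
```

The bar is back at rest and centred (px 323). I'll descend deeper.

Request:
carry_out(
  claw=[4, 4, 4, 4, 4, 4, 4],
  delta_pos=[
    [0.06, 0.03, 2],
    [0, 0, 2],
    [0, 0, 1],
    [0, 0, 0.4],
    [0, 0, 0.3],
    [0, 0, 0],
    [0, 0, 0],
  ],
  angular=[
    [0, 0, 0],
    [0, 0, 0],
    [0, 0, 0],
    [0, 0, 0],
    [0, 0, 0],
    [0, 0, 0],
    [0, 0, 0],
  ],
)

```text
clock: 28.55
position: [0.5385, -0.2071, 0.0732]
ee_rot: [2.991, 0.958, 0.001]
force: [-0.1, 0.7, -0.0]
width: 0.439
gripper_force: 0.0
```

Request:
carry_out(
  claw=[4, 4, 4, 4],
  delta_pos=[
    [0, 0, 0.2],
    [0, 0, 0.2],
    [0, 0, 0.2],
    [0, 0, 0],
  ],
  angular=[
    [0, 0, 0],
    [0, 0, 0],
    [0, 0, 0],
    [0, 0, 0],
  ],
)

```text
clock: 28.95
position: [0.5378, -0.207, 0.0662]
ee_rot: [-2.992, -0.958, 0.001]
force: [-0.2, -0.2, -0.4]
width: 0.439
gripper_force: 0.0
```

Request:
carry_out(
  claw=[0, 0, 0, 0, 0, 0, 0, 0, 0, 0, 0],
  delta_pos=[
    [0, 0, -0.1],
    [0, 0, 0],
    [0, 0, 0],
    [0, 0, 0],
    [0, 0, 0],
    [0, 0, 0],
    [0, 0, 0],
    [0, 0, 0],
    [0, 0, 0],
    [0, 0, 0],
    [0, 0, 0],
  ],
  angular=[
    [0, 0, 0],
    [0, 0, 0],
    [0, 0, 0],
    [0, 0, 0],
    [0, 0, 0],
    [0, 0, 0],
    [0, 0, 0.08],
    [0, 0, 0.08],
    [0, 0, 0.08],
    [0, 0, 0.08],
    [0, 0, 0],
  ],
  force=58,
)

```text
clock: 30.05
position: [0.5378, -0.2069, 0.0676]
ee_rot: [3.106, 0.468, -0.001]
force: [-1.8, 0.9, 2.0]
width: 0.136
gripper_force: 57.9
```

```bash
python3 - <<'E'
from h import *
s,r=st();print("torque",np.round(s["ft_torque"],3))
E
```

```text
t 30.05 pos [ 0.5378 -0.2069  0.0676] yaw 0.2991 z [-0. -0. -1.] F [-1.8  0.9  2. ] w 0.136 g 57.89 q [ 0.59  0.54 -0.44  1.81  0.29  0.85 -1.27]
torque [0.258 0.418 0.086]
```

A full-depth grip now (12.5 mm). I'll continue turning.

Request:
carry_out(
  claw=[0, 0, 0, 0, 0, 0, 0, 0, 0, 0, 0, 0, 0],
  delta_pos=[
    [0, 0, 0],
    [0, 0, 0],
    [0, 0, 0],
    [0, 0, 0],
    [0, 0, 0],
    [0, 0, 0],
    [0, 0, 0],
    [0, 0, 0],
    [0, 0, 0],
    [0, 0, 0],
    [0, 0, 0],
    [0, 0, 0],
    [0, 0, 0],
  ],
  angular=[
    [0, 0, 0.08],
    [0, 0, 0.08],
    [0, 0, 0.08],
    [0, 0, 0.08],
    [0, 0, 0.08],
    [0, 0, 0.08],
    [0, 0, 0.08],
    [0, 0, 0.08],
    [0, 0, 0.08],
    [0, 0, 0.08],
    [0, 0, 0.02],
    [0, 0, 0],
    [0, 0, 0],
  ],
)

```text
clock: 31.35
position: [0.5378, -0.2073, 0.0676]
ee_rot: [3.037, -0.804, -0.0]
force: [-3.4, -0.7, 3.8]
width: 0.139
gripper_force: 58.0
```

```bash
python3 - <<'E'
from h import *
s,r=st();print("torque",np.round(s["ft_torque"],3))
w=arm.get_image("wrist");a=arm.get_image("scene");b=arm.get_image("side")
# dial bar appearance: pixels ahead of the fingers
g=cv2.cvtColor(w["frame"],cv2.COLOR_RGB2GRAY)
t=s["position"].copy();x=r.as_matrix()[:,0]
for d in(.012,.018,.024):
    u=proj(w,[*(t+x*d)[:2],.109]);v=int(u[1]);print("bar row at",d,u.round(1),g[v,int(u[0])-18:int(u[0])+19:2])
for l,X in(("blue_cartridge",(.632,.0545,.076)),("cartridge_mouth",(.638,-.003,.088))):
  for n,p in(("a",a),("b",b)):
    e=proj(p,X);c=[px(c) for c in arm.place_of(l,p)];print(l,n,e.round(1),min(c,key=lambda q:np.linalg.norm(q-e)).round(1))
E
```

```text
t 31.35 pos [ 0.5378 -0.2073  0.0676] yaw -0.5177 z [-0. -0. -1.] F [-3.4 -0.7  3.8] w 0.139 g 58.01 q [ 0.44  0.51 -0.23  1.83  0.15  0.82 -1.95]
torque [0.014 0.702 0.235]
bar row at 0.012 [321.5 231.2] [ 92  89  47  12  13  14  24   9  88 154 156 137  32  24  18  14  23  24
  76]
bar row at 0.018 [321.5 219.9] [120 126 127 114  37  22  23  19  87 151 154 135  39  28  27  31  93 159
 159]
bar row at 0.024 [321.5 208.3] [124 125 125 116  43  19  16  20  60 109 107 101  32  19  14  23 101 157
 158]
blue_cartridge a [332.1 230. ] [327.9 229.4]
blue_cartridge b [286.5 214.5] [285.2 213.9]
cartridge_mouth a [309.6 226.1] [308.9 220.2]
cartridge_mouth b [289.4 196.9] [289.4 195.6]
```

The bar with its white line lies along the fingers. The reaction torque of 0.235 N m matches the spring at the third detent. I'll hold over 1 s, then hand in.

Request:
carry_out(
  claw=[0, 0, 0, 0, 0, 0, 0, 0, 0, 0, 0, 0, 0, 0, 0],
  delta_pos=[
    [0, 0, 0],
    [0, 0, 0],
    [0, 0, 0],
    [0, 0, 0],
    [0, 0, 0],
    [0, 0, 0],
    [0, 0, 0],
    [0, 0, 0],
    [0, 0, 0],
    [0, 0, 0],
    [0, 0, 0],
    [0, 0, 0],
    [0, 0, 0],
    [0, 0, 0],
    [0, 0, 0],
  ],
  angular=[
    [0, 0, 0],
    [0, 0, 0],
    [0, 0, 0],
    [0, 0, 0],
    [0, 0, 0],
    [0, 0, 0],
    [0, 0, 0],
    [0, 0, 0],
    [0, 0, 0],
    [0, 0, 0],
    [0, 0, 0],
    [0, 0, 0],
    [0, 0, 0],
    [0, 0, 0],
    [0, 0, 0],
  ],
)

```text
clock: 33.2
position: [0.5378, -0.2072, 0.0676]
ee_rot: [3.036, -0.808, -0.0]
force: [-3.6, -1.1, 4.7]
width: 0.134
gripper_force: 58.0
```

```bash
python3 - <<'E'
from h import *
s,r=st();print("torque",np.round(s["ft_torque"],3))
if s["gripper_force"]>40 and s["width"]>.1: print(arm.sign_off())
E
```

```text
t 33.2 pos [ 0.5378 -0.2072  0.0676] yaw -0.52 z [-0. -0. -1.] F [-3.6 -1.1  4.7] w 0.134 g 58.02 q [ 0.44  0.51 -0.23  1.83  0.15  0.82 -1.96]
torque [-0.128  0.864  0.308]
the job is handed in; nothing more can be done
None
```

I handed the job in at 33.2 s with the blue cartridge seated on the spindle, its mouth at the inlet and released, and the dial held at about the third detent with a 58 N grip; the hand-in gave no verdict, and it took a second try each to grip the fin and to turn the dial.

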